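# Slide the track out over the block's end

### The arm

A 6-joint arm with a two-finger parallel gripper is mounted at the origin on a cart in front of the work surface, level with it; the furniture and walls round the work are solid. World frame = base frame: x ahead of the robot, y to its left, z up, the work surface at z = 0. Lengths are in m, angles in rad, forces in N, time in s.
With the tool pointing down it reaches from about 0.275 to 0.725 m from the base axis. Payload 15.9 kg.
Tool frame: the origin (TCP) lies midway between the tips of the shut fingers; the grasp point (between the pads) lies 19 mm behind it; z points along the fingers, y is the direction in which the jaws open and shut (so a half turn about z gives the same grasp; the last joint's range is limited). The gripper opens to 85 mm and grips with 20 to 120 N. Pads are 22 mm wide; open, the fingers measure 114 mm over their backs; the gripper's body (76 mm by 85 mm) begins 54 mm behind the grasp point. The pads swing forward as they close: fully open they stand 13 mm farther back than shut.
Start: joints at [1.141, 0.213, -0.034, 1.323, 0, 1.571], TCP at [0.208, 0.455, 0.231] pointing down, gripper open.
Joint ranges: [-2.98, 2.98], [-0.74, 1.72], [-1.14, 1.35], [-2.1, 2.04], [-1.57, 1.44], [-3.14, 3.14]. Speed limits (rad/s): [1.89, 1.89, 2.39, 2.57, 3.14, 3.14].

### API

Orientations are given as [roll, pitch, yaw] about the fixed x, y, z axes, in that order (R = Rz(yaw) Ry(pitch) Rx(roll)).
In Python, from workcell import robot gives the robot as it stands.
- The arm moves only by the tool step_arm, never from a script. Its argument "increments" is a list of rows, each an object with "grip": the opening, from 0 (shut) to 1 (fully open); "offset": the shift along the tool's x, y, z in cm, a list of three; "turn": the turn about the tool's z in degrees. In form: [{"grip": grip, "offset": [x, y, z], "turn": turn}, ...]. A call has 1 to 12 rows; each row is the pose to reach, as a shift and turn from the pose commanded when the call began, along the tool's axes at that moment; what a row does not reach only later rows make up. A row lasts 1/10 s, in which the tool goes at most 50 mm and 8.59 degrees, less where a joint would pass 70% of its speed; a pose out of reach is approached as far as the arm can. A call with a gripper value outside its range is refused whole. The fingers move at their own pace and stop on an object; "squeeze" is the grip in N (left out, the last holds). Time passes only in rows, so rows that repeat a pose let the fingers close. It gives the time, the measured TCP pose, the force and the opening at its end, in the units of the state.
- robot.state(): the state, without advancing time (a new reading comes with each control period).
- robot.get_image(name): name is "side" or "top"; returns a dict with "img" (384x512x3 uint8, blue, green, red), "fx", "fy", "cx", "cy" (pixels), "rvec" (rotation vector, rad) and "tvec" (3), from world to camera coordinates, as OpenCV has them. Camera axes: x right, y down, z forward; pixel columns grow to the right and rows downward; lengths in m; the calibration is good to about 2 mm. A picture is of the moment at which its call begins. There is no depth.
- robot.hand_in(): hands the job in, once; it reports no verdict.
Trained networks look in the newest picture that a camera, given by its name, has taken for a name from the list of things; names that differ only in an ending like _2 or _b are one class to them, and where a whole thing is asked for, a point or a joint stands for the part that bears it (a point fixed in the world has none). Each returns a list of dicts, best first, with "conf" (0 to 1); they miss things now and then, are a little off and sometimes report something else, mostly with a low value. They report only what shows in the picture. A call takes as long as a camera call. They do not tell look-alikes from the thing itself.
- robot.spot_in(target, camera): "position" ([column, row] in pixels, amid what is visible of it).
- robot.place_of(target, camera): "position" ([column, row] in pixels: a listed point, or the origin of a listed thing).
The state is a dict: "time_s": time; "joint_positions": joint angles; "joint_vel": joint speeds; "tau": joint torques, N m; "eef_pos": TCP position; "eef_rot": TCP orientation; "ft_force": force on the tool from outside, world axes, zero at the start; "torque": the same for the moment, N m; "finger_gap": finger opening in m.
Only numpy, scipy, OpenCV 4.12 (cv2) and the standard library are available. Lean on these libraries where they do the work, as an engineer would, in place of code of your own. Each camera call takes 0.05 s, during which the arm holds its last target.

### The job

With the fingertips, push the loose length of model track along the wooden block toward the glue bottle (the white bottle with the blue cap) until 30 mm of the track stands out past that end of the block, ready for its rail joiners. Leave it lying flat on the block, straight along it and not hanging over either long side; do not lift it, and do not disturb the two bottles or the grey rerailer.

Things in the scene. Friction and masses are not known exactly. Their poses are not given: they have to be found in the camera images.
- block: Plywood assembly block with brass-faced ends, screwed down to the worktop, so it cannot move. 80 mm wide (its x), 170 mm long (its y), 24 mm high, flat smooth top. Origin: centre of its underside, on the worktop; the two ends (brass) are at y = +85 and y = -85 mm in its frame, the top at z = 24 mm.
- track: Loose length of model track, about 20 g, flat on the block, up to 0.25 rad askew. 30 mm wide (its x), 110 mm long (y), 5 mm thick. For contact it is a plain 30 x 106 x 5 mm slab (ends 53 mm from its middle). It slides easily, stops with the push, and follows and turns with a wide pusher (two fingers side by side) laid along its end; a push on one corner may leave it skewed. Origin: centre of its underside.
- track_end_left (a point): Middle of the track's +y end (dark sleepers, pale rails), at its underside (55 mm from the track's origin). The +y end of the track starts toward the +y end of the block.
- track_end_right (a point): Middle of the track's -y end, at its underside (55 mm from the track's origin).
- glue_bottle: White glue bottle with a blue cap, 32 mm across, 83 mm high, loose, standing on the worktop 75 mm or more beyond one end of the block (its +y or -y end: this varies). It marks the end over which the track must stand out. Origin: centre of its underside.
- oil_bottle: Cream oil bottle with a red spout, 25 mm across, 85 mm high, loose, standing on the worktop 75 mm or more beyond the other end of the block. Not to be disturbed. Origin: centre of its underside.
- rerailer: Grey plastic rerailing ramp, 34 x 100 x 18 mm, loose on the worktop to the right of the work. Not to be disturbed. Origin: centre of its underside.
Not all that is in view belongs to the job. There is more than one size of the track; the one meant has the size given above.

How it is judged:
At the end, for the whole second after the job is handed in: The track lies at rest flat on the block (within 4 mm of its top), along it within 0.14 rad, both ends within 25 mm of the block's long centre line, and its end on the glue bottle's side stands 30 mm (within 7 mm) out past that end of the block (((y of glue_bottle in the frame of block above 0 m and y of track_end_left in the frame of block between 0.108 and 0.122 m) or (y of glue_bottle in the frame of block below 0 m and y of track_end_right in the frame of block between -0.122 and -0.108 m)) and angle between the y axis of track and the y axis of block, either way round below 0.14 rad and x of track_end_left in the frame of block between -0.025 and 0.025 m and x of track_end_right in the frame of block between -0.025 and 0.025 m and angle between track's own z axis and vertical below 0.06 rad and z of track in the frame of block between 0.02 and 0.028 m and linear speed of track below 0.01 m/s); the robot touches nothing.
It fails at once if the track is lifted off the block (more than 12 mm) (z of track in the frame of block above 0.036 m).
It fails at once if the track is tipped up or falls from the block (angle between track's own z axis and vertical above 0.35 rad or z of track in the frame of block below 0.012 m).
It fails at once if the glue bottle is disturbed (moved over 12 mm or tipped) (distance of glue_bottle from where it was at the start of the episode above 0.012 m or angle between glue_bottle's own z axis and vertical above 0.3 rad).
It fails at once if the oil bottle is disturbed (moved over 12 mm or tipped) (distance of oil_bottle from where it was at the start of the episode above 0.012 m or angle between oil_bottle's own z axis and vertical above 0.3 rad).
It fails at once if the rerailer is disturbed (moved over 12 mm or tipped) (distance of rerailer from where it was at the start of the episode above 0.012 m or angle between rerailer's own z axis and vertical above 0.3 rad).
It also fails if it takes over 38 s, if anything falls off the work surface, if the arm or the gripper's body presses on something with over 40 N, if the wrist force passes 120 N, or if a joint passes its speed limit or range.

## Working session

There is one attempt and no reset: what is moved stays moved. The work goes in short steps, Python scripts to look and compute and a tool call to move; the robot and the scene stay as the last step left them, time stands still between calls to the robot, and variables do not carry over. Pictures are saved under pics/ and viewed, and the job is handed in when it is done.

Besides the shell and the picture viewer there is one more tool, called as a command line: name --argument value ..., lists and objects as JSON in quotes. step_arm: Moves the arm, as the interface text tells. Its arguments: {"type":"object","properties":{"increments":{"type":"array"},"squeeze":{"type":"number"}},"required":["increments"]}

```bash
mkdir -p pics; cat > h.py <<'E'
import numpy as np,cv2
from workcell import robot
def ray(im,px,z):
    R=cv2.Rodrigues(np.array(im["rvec"],float))[0];t=np.array(im["tvec"],float).ravel()
    d=R.T@np.array([(px[0]-im["cx"])/im["fx"],(px[1]-im["cy"])/im["fy"],1]);c=-R.T@t
    return c+d*(z-c[2])/d[2]
def proj(im,P):
    K=np.array([[im["fx"],0,im["cx"]],[0,im["fy"],im["cy"]],[0,0,1.]])
    return cv2.projectPoints(np.array(P,float).reshape(-1,3),np.array(im["rvec"],float),np.array(im["tvec"],float),K,None)[0].reshape(-1,2)
E
python3 - <<'E'
from h import *
for c in("top","side"):
    im=robot.get_image(c);cv2.imwrite(f"pics/{c}0.png",im["img"])
    np.save(f"{c}0.npy",im,allow_pickle=True)
    for n,z in(("block",0),("track",.024),("track_end_left",.024),("track_end_right",.024),("glue_bottle",0),("oil_bottle",0),("rerailer",0)):
        for d in robot.place_of(n,c)[:3]: print(c,n,np.round(d["position"],1),round(d["conf"],2),np.round(ray(im,d["position"],z),4))
s=robot.state();print(s["time_s"],s["eef_pos"],s["eef_rot"],s["finger_gap"])
E
```

```text
top block [198.  205.7] 0.66 [0.4819 0.0431 0.    ]
top block [364.2 204. ] 0.21 [ 0.48   -0.3904  0.    ]
top track [302.2 209.9] 0.56 [ 0.465  -0.2253  0.024 ]
top track [194.9 205.7] 0.51 [0.4798 0.0478 0.024 ]
top track_end_left [171.8 212.8] 0.68 [0.4625 0.1065 0.024 ]
top track_end_left [309.2 223.4] 0.55 [ 0.4305 -0.242   0.024 ]
top track_end_right [294.6 197.5] 0.69 [ 0.497  -0.2069  0.024 ]
top track_end_right [213.1 201.5] 0.62 [0.4899 0.0013 0.024 ]
top glue_bottle [265.3 189.8] 0.65 [ 0.5212 -0.1332  0.    ]
top oil_bottle [191.3 204.9] 0.62 [0.4843 0.0606 0.    ]
top oil_bottle [123.8 217.3] 0.52 [0.4545 0.236  0.    ]
top rerailer [364.3 205.8] 0.63 [ 0.4752 -0.3904  0.    ]
side block [245.7 229.6] 0.57 [0.4887 0.0337 0.    ]
side track [254.  222.1] 0.58 [0.4701 0.0392 0.024 ]
side track [271.2 184. ] 0.53 [ 0.4485 -0.1739  0.024 ]
side track_end_left [256.6 241. ] 0.71 [0.4561 0.1124 0.024 ]
side track_end_left [281.3 180.9] 0.47 [ 0.4223 -0.2003  0.024 ]
side track_end_right [243.8 212.2] 0.57 [ 0.4985 -0.0019  0.024 ]
side glue_bottle [246.1 196.3] 0.84 [ 0.5116 -0.1353 -0.    ]
side oil_bottle [251.6 292.8] 0.94 [0.4501 0.2343 0.    ]
side rerailer [268.4 163.9] 0.53 [ 0.4732 -0.3946  0.    ]
side rerailer [250. 242.] 0.42 [0.4728 0.0815 0.    ]
0.8 [0.20838011 0.45452607 0.23134233] [3.14149369e+00 2.84381148e-05 2.71173918e+00] 0.08536874698163066
```

View pics/top0.png

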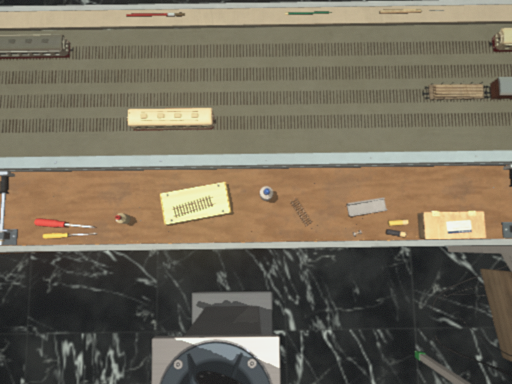

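View pics/side0.png

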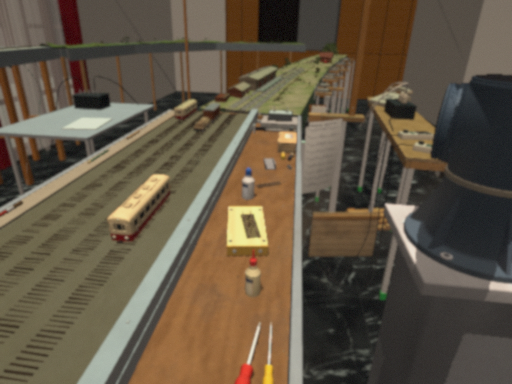

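The top picture shows the block at (195,203), the track on it at (194,206), the glue bottle at (266,192) on the −y side, the oil bottle at (122,217), and a decoy track at (301,211) off the block. Next I'll refine the block and track poses.

```bash
cat >> h.py <<'E'
from scipy.optimize import least_squares
def crop(im,x0,y0,x1,y1,s,f):
    cv2.imwrite(f,cv2.resize(im["img"][y0:y1,x0:x1],None,fx=s,fy=s,interpolation=cv2.INTER_CUBIC))
E
python3 - <<'E'
from h import *
im=np.load("top0.npy",allow_pickle=True).item()
crop(im,150,170,240,235,8,"pics/topc.png")
im2=np.load("side0.npy",allow_pickle=True).item()
crop(im2,200,190,300,265,8,"pics/sidec.png")
hsv=cv2.cvtColor(im["img"],cv2.COLOR_BGR2HSV)
for p in((170,200),(195,190),(195,215),(225,190),(194,206),(150,190)): print(p,im["img"][p[1],p[0]],hsv[p[1],p[0]])
E
```

```text
(170, 200) [194 243 241] [ 31  51 243]
(195, 190) [183 237 241] [ 28  61 241]
(195, 215) [185 240 241] [ 29  59 241]
(225, 190) [160 234 239] [ 28  84 239]
(194, 206) [167 233 234] [ 30  73 234]
(150, 190) [ 88 125 163] [ 15 117 163]
```

View pics/topc.png

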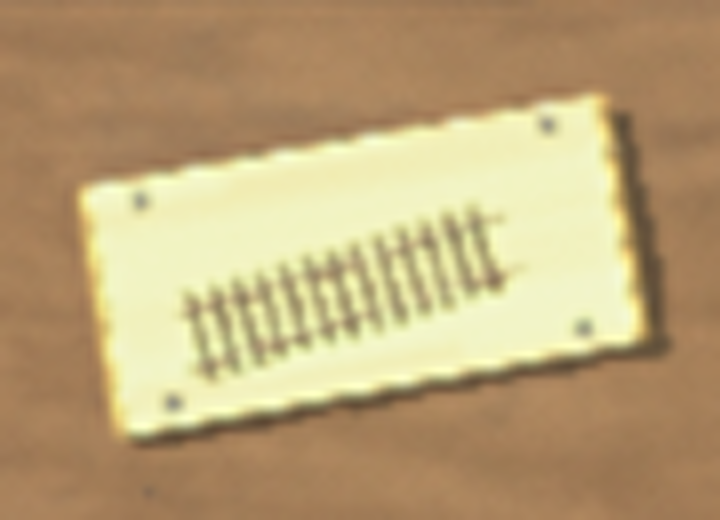

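View pics/sidec.png

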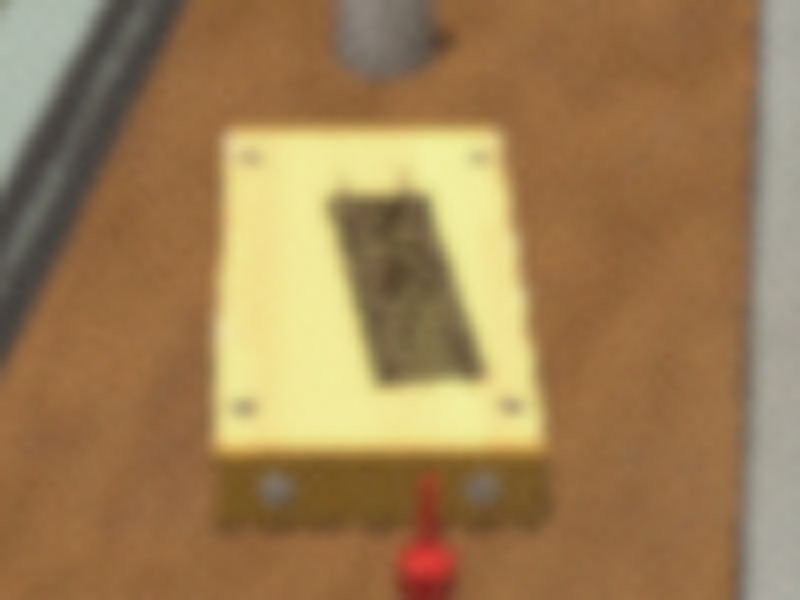

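```bash
python3 - <<'E'
from h import *
im=np.load("top0.npy",allow_pickle=True).item()
im2=np.load("side0.npy",allow_pickle=True).item()
hsv=cv2.cvtColor(im["img"],cv2.COLOR_BGR2HSV)
m=((im["img"][:,:,1]>185)).astype(np.uint8);m[:180]=0;m[226:]=0;m[:,:155]=0;m[:,238:]=0
n,l,s,c=cv2.connectedComponentsWithStats(m);k=1+np.argmax(s[1:,4])
cs=max(cv2.findContours((l==k).astype(np.uint8),cv2.RETR_EXTERNAL,cv2.CHAIN_APPROX_NONE)[0],key=cv2.contourArea)
W=np.array([ray(im,p[0],.024)[:2] for p in cs],np.float32)
print("topmask",cv2.minAreaRect(W*1000))
def f(im,pts,off,z): 
    P=np.array([ray(im,((x+.5)/8-.5+off[0],(y+.5)/8-.5+off[1]),z)[:2] for x,y in pts]);return P
for nm,i,off,B,T in(("top",im,(150,170),[(80,188),(608,95),(650,345),(122,437)],[(185,295),(475,208),(502,290),(210,378)]),
  ("side",im2,(200,190),[(212,450),(223,130),(500,128),(547,450)],[(380,380),(330,200),(425,195),(483,375)])):
    P=f(i,B,off,.024); c=P.mean(0); d=(P[0]+P[3]-P[1]-P[2])/2
    print(nm,"block",c,np.degrees(np.arctan2(d[1],d[0]))-90,np.hypot(*d),np.hypot(*((P[0]+P[1]-P[2]-P[3])/2)))
    if nm=="side": T=[T[0],T[1],T[2],T[3]]
    Q=f(i,T,off,.028); e=(Q[0]+Q[3]-Q[1]-Q[2])/2
    print(nm,"track",Q.mean(0),np.degrees(np.arctan2(e[1],e[0]))-90,np.hypot(*e),np.hypot(*((Q[0]+Q[1]-Q[2]-Q[3])/2)),Q.round(4).tolist())
    print(" rails R:", f(i,[(503,215),(520,268)] if nm=="top" else [(343,180),(405,175)],off,.028).round(4).tolist())
E
```

```text
topmask ((487.8941345214844, 48.57219696044922), (80.02656555175781, 169.03915405273438), 9.574626922607422)
top block [0.4873173  0.04695864] 9.158186980078042 0.1705139702599213 0.08129315134007602
top track [0.47839425 0.05339227] 16.024160114269463 0.09600329367084916 0.02768811643988247 [[0.4784, 0.1036], [0.5048, 0.0115], [0.4785, 0.003], [0.4519, 0.0955]]
 rails R: [[0.5024, 0.0026], [0.4854, -0.0027]]
side block [0.48665893 0.04884283] 9.69863068772689 0.16893346601156345 0.08154010806469789
side track [0.47641678 0.0590935 ] 16.17192864189593 0.09399407119232216 0.02637288229526474 [[0.4759, 0.1074], [0.5024, 0.0176], [0.4766, 0.0103], [0.4508, 0.101]]
 rails R: [[0.5006, 0.0054], [0.4837, -0.0005]]
```

step_arm --increments '[{"grip": 0, "offset": [-3, -1.5, 0.5], "turn": 5}, {"grip": 0, "offset": [-6.5, -3.3, 1], "turn": 10}, {"grip": 0, "offset": [-10, -5.1, 2], "turn": 16}, {"grip": 0, "offset": [-13.5, -6.9, 3], "turn": 22}, {"grip": 0, "offset": [-17, -8.7, 4], "turn": 28}, {"grip": 0, "offset": [-20.5, -10.5, 5], "turn": 34}, {"grip": 0, "offset": [-24, -12.3, 6], "turn": 40}, {"grip": 0, "offset": [-27.5, -14.1, 7], "turn": 45}, {"grip": 0, "offset": [-31, -15.9, 8], "turn": 50}, {"grip": 0, "offset": [-34, -17.5, 8], "turn": 54}, {"grip": 0, "offset": [-36.7, -18.8, 8], "turn": 56}, {"grip": 0, "offset": [-36.7, -18.8, 8], "turn": 56}]' --squeeze 20

```text
time_s: 2.0
eef_pos: [0.4654, 0.1283, 0.1512]
eef_rot: [3.141, 0.001, 1.73]
ft_force: [0.0, 0.3, 0.1]
finger_gap: -0.0
```

step_arm --increments '[{"grip": 0, "offset": [0, 0, 0], "turn": 0}, {"grip": 0, "offset": [0, 0, 0], "turn": 0}]'

```text
time_s: 2.2
eef_pos: [0.4632, 0.1312, 0.1513]
eef_rot: [-3.141, -0.0, 1.735]
ft_force: [-0.4, -0.6, 0.8]
finger_gap: 0.0002
```

```bash
python3 - <<'E'
from h import *
s=robot.state();print(s["time_s"],s["eef_pos"],np.degrees(s["eef_rot"]),s["finger_gap"],s["ft_force"])
for c in("top","side"):
    im=robot.get_image(c);np.save(f"{c}1.npy",im,allow_pickle=True);print(proj(im,s["eef_pos"]))
    crop(im,*((130,150,250,240,6) if c=="top" else (180,150,310,260,6)),f"pics/{c}1.png")
E
```

```text
2.2 [0.46321808 0.1311583  0.15131445] [-1.79991271e+02 -6.15058443e-03  9.94229376e+01] 0.0002101858540407574 [-0.42742873 -0.57251918  0.7854661 ]
[[149.44010129 208.40321644]]
[[253.39672168 185.66414838]]
```

View pics/top1.png

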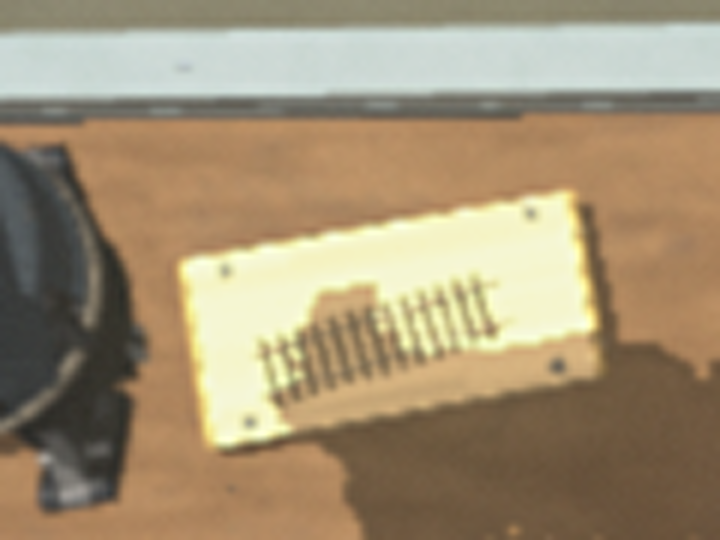

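View pics/side1.png

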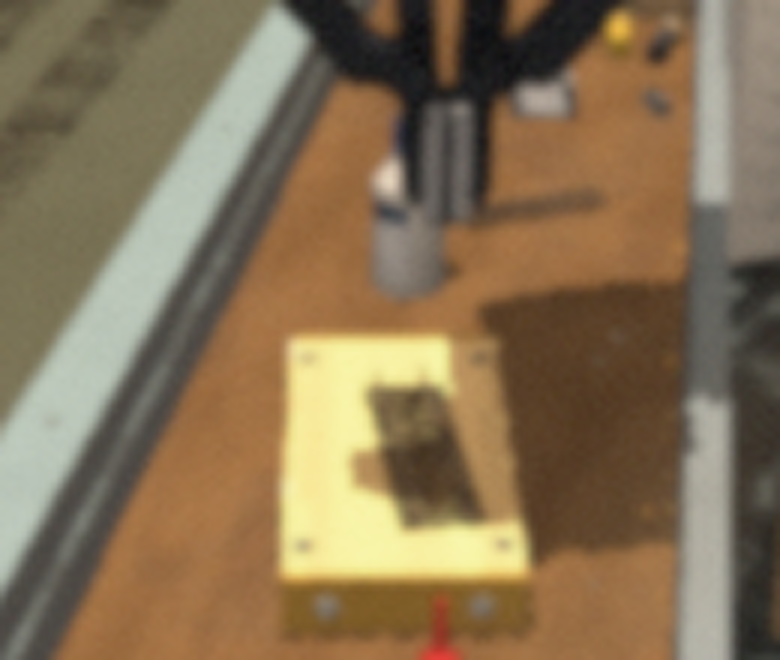

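step_arm --increments '[{"grip": 0, "offset": [0, 0, 3], "turn": 0}, {"grip": 0, "offset": [0, 0, 6], "turn": 0}, {"grip": 0, "offset": [0, 0, 8.5], "turn": 0}, {"grip": 0, "offset": [0, 0, 10.5], "turn": 0}, {"grip": 0, "offset": [0, 0, 12], "turn": 0}, {"grip": 0, "offset": [0, 0, 12.5], "turn": 0}, {"grip": 0, "offset": [0, 0, 12.5], "turn": 0}, {"grip": 0, "offset": [0, 0, 12.5], "turn": 0}]'

```text
time_s: 3.1
eef_pos: [0.464, 0.131, 0.0271]
eef_rot: [3.141, -0.0, 1.735]
ft_force: [0.2, -0.4, -0.7]
finger_gap: -0.0
```

```bash
python3 - <<'E'
from h import *
s=robot.state();print(s["time_s"],s["eef_pos"],np.degrees(s["eef_rot"]),s["finger_gap"],s["ft_force"])
im=robot.get_image("side");crop(im,190,170,290,270,6,"pics/side2.png")
E
```

```text
3.1 [0.46395181 0.13104965 0.02705401] [ 1.79949672e+02 -5.47312509e-03  9.94048015e+01] -4.3844467633220086e-05 [ 0.24650678 -0.44966123 -0.71702601]
```

View pics/side2.png

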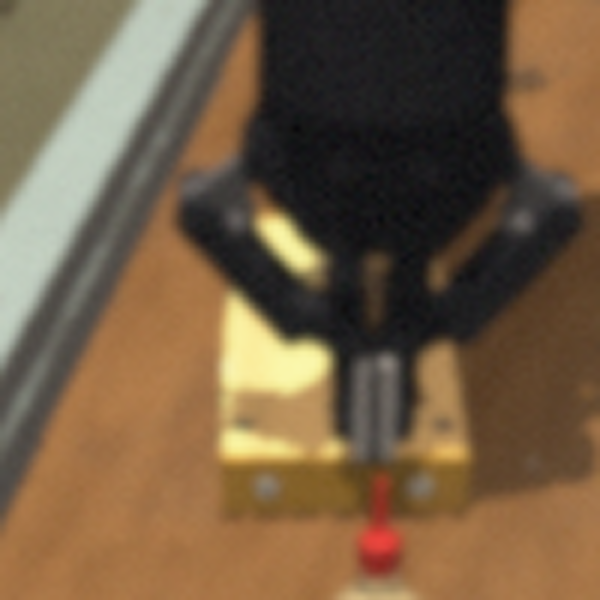

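step_arm --increments '[{"grip": 0, "offset": [0, 0, 0.1], "turn": 0}, {"grip": 0, "offset": [-0.5, 0, 0.1], "turn": 0}, {"grip": 0, "offset": [-0.9, 0, 0.1], "turn": 0}, {"grip": 0, "offset": [-1.2, 0, 0.1], "turn": 0}, {"grip": 0, "offset": [-1.5, 0, 0.1], "turn": 0}, {"grip": 0, "offset": [-1.8, 0, 0.1], "turn": 0}, {"grip": 0, "offset": [-2.2, 0, 0.1], "turn": 0}, {"grip": 0, "offset": [-2.6, 0, 0.1], "turn": 0}, {"grip": 0, "offset": [-3.0, 0, 0.1], "turn": 0}, {"grip": 0, "offset": [-3.0, 0, 0.1], "turn": 0}]'

```text
time_s: 4.15
eef_pos: [0.4686, 0.1006, 0.0253]
eef_rot: [-3.142, 0.0, 1.734]
ft_force: [0.2, 0.4, 0.1]
finger_gap: 0.0002
```

```bash
python3 - <<'E'
from h import *
s=robot.state();print(s["time_s"],s["eef_pos"],np.degrees(s["eef_rot"]),s["finger_gap"],s["ft_force"])
for c in("top","side"):
    im=robot.get_image(c)
    crop(im,*((150,170,250,240,7) if c=="top" else (190,170,290,265,6)),f"pics/{c}3.png")
E
```

```text
4.15 [0.46857905 0.10056726 0.02530077] [-1.79997267e+02  7.53810181e-03  9.93442588e+01] 0.00019315670166887035 [0.21351524 0.36452929 0.07436539]
```

View pics/side3.png

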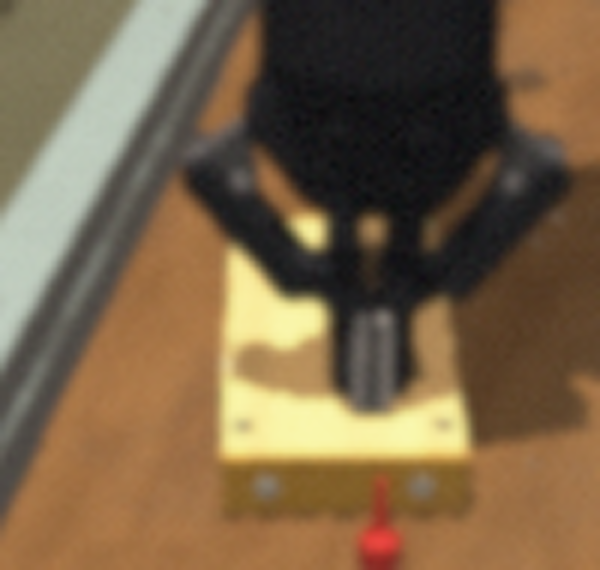

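View pics/top3.png

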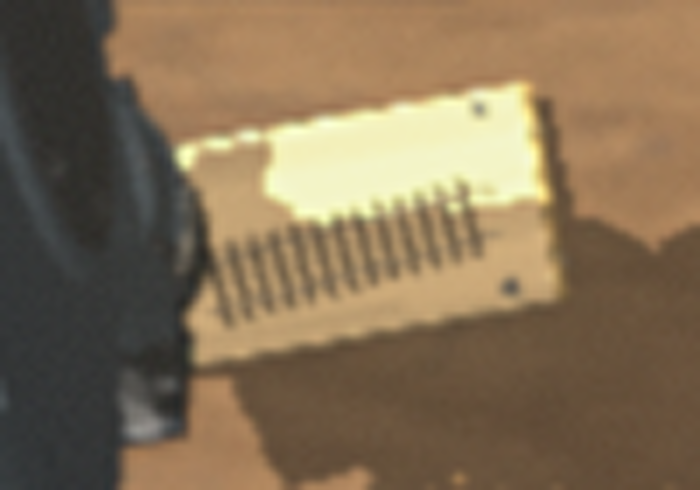

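step_arm --increments '[{"grip": 0, "offset": [-0.4, 0, 0], "turn": 0}, {"grip": 0, "offset": [-0.8, 0, 0], "turn": 0}, {"grip": 0, "offset": [-1.2, 0, 0], "turn": 0}, {"grip": 0, "offset": [-1.6, 0, 0], "turn": 0}, {"grip": 0, "offset": [-2.0, 0, 0], "turn": 0}, {"grip": 0, "offset": [-2.4, 0, 0], "turn": 0}, {"grip": 0, "offset": [-2.8, 0, 0], "turn": 0}, {"grip": 0, "offset": [-3.2, 0, 0], "turn": 0}, {"grip": 0, "offset": [-3.6, 0, 0], "turn": 0}, {"grip": 0, "offset": [-4.0, 0, 0], "turn": 0}, {"grip": 0, "offset": [-4.2, 0, 0], "turn": 0}, {"grip": 0, "offset": [-4.2, 0, 0], "turn": 0}]'

```text
time_s: 5.45
eef_pos: [0.4754, 0.0594, 0.0253]
eef_rot: [3.142, 0.0, 1.734]
ft_force: [-0.6, -0.3, 0.4]
finger_gap: 0.0
```

```bash
python3 - <<'E'
from h import *
s=robot.state();print(s["time_s"],s["eef_pos"],np.degrees(s["eef_rot"]),s["finger_gap"],s["ft_force"])
for c in("top","side"):
    im=robot.get_image(c)
    np.save(f"{c}4.npy",im,allow_pickle=True)
    crop(im,*((150,170,250,240,8) if c=="top" else (200,165,300,240,8)),f"pics/{c}4.png")
    for n in ("track_end_left","track_end_right"):
      for d in robot.place_of(n,c)[:3]: print(c,n,np.round(d["position"],1),round(d["conf"],2),np.round(ray(im,d["position"],.024),4))
E
```

```text
5.45 [0.47539002 0.05939136 0.02530218] [1.79999934e+02 2.31523654e-03 9.93561860e+01] 2.9281891662145994e-05 [-0.62038494 -0.3155557   0.35118048]
top track_end_left [193.9 206.5] 0.74 [0.4778 0.0503 0.024 ]
top track_end_left [308.6 220.9] 0.41 [ 0.4368 -0.2407  0.024 ]
top track_end_right [291.5 195.6] 0.61 [ 0.502  -0.1991  0.024 ]
top track_end_right [235.8 199.8] 0.58 [ 0.4934 -0.0566  0.024 ]
```

View pics/top4.png

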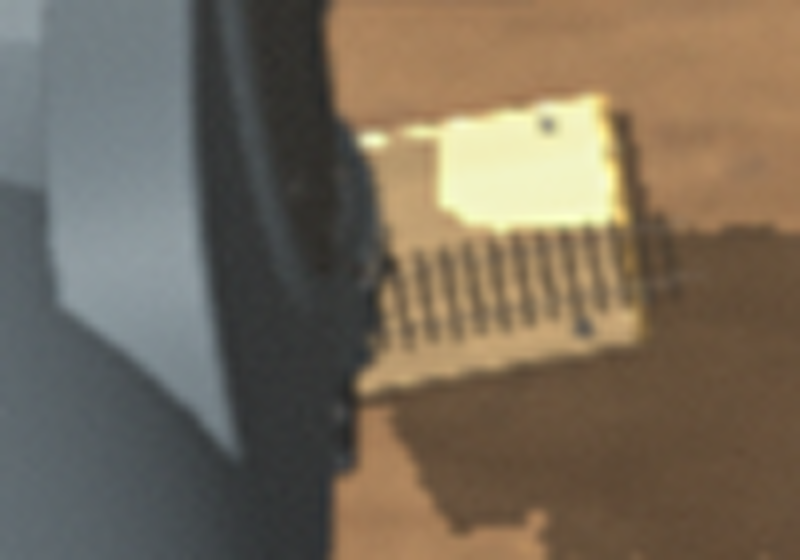

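View pics/side4.png

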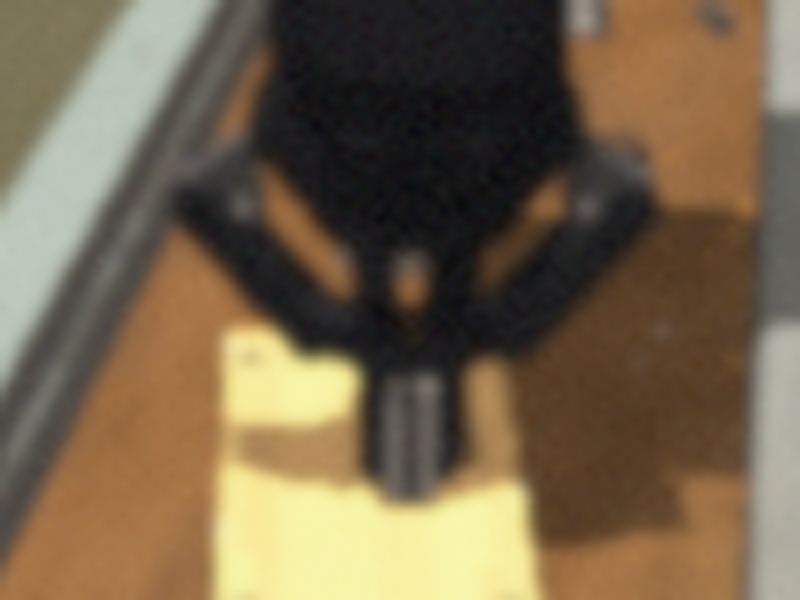

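The track now lies straight along the block, with about 20 mm standing out: the block edge is at crop x≈638 and the rail tips at ≈700. It needs about 9.5 mm more, then I'll back off.

step_arm --increments '[{"grip": 0, "offset": [-0.3, 0, 0], "turn": 0}, {"grip": 0, "offset": [-0.6, 0, 0], "turn": 0}, {"grip": 0, "offset": [-0.8, 0, 0], "turn": 0}, {"grip": 0, "offset": [-0.95, 0, 0], "turn": 0}, {"grip": 0, "offset": [-0.95, 0, 0], "turn": 0}, {"grip": 0, "offset": [-0.95, 0, 0], "turn": 0}, {"grip": 0, "offset": [-0.5, 0, 0], "turn": 0}, {"grip": 0, "offset": [0.3, 0, 0], "turn": 0}, {"grip": 0, "offset": [1, 0, 0], "turn": 0}, {"grip": 0, "offset": [1, 0, -2], "turn": 0}, {"grip": 0, "offset": [1, 0, -6], "turn": 0}, {"grip": 0, "offset": [1, 0, -10], "turn": 0}]'

```text
time_s: 6.95
eef_pos: [0.4729, 0.0702, 0.1262]
eef_rot: [-3.14, -0.0, 1.735]
ft_force: [0.7, -0.7, -0.3]
finger_gap: 0.0
```

step_arm --increments '[{"grip": 0, "offset": [3, 0, -3], "turn": 0}, {"grip": 0, "offset": [6, 0, -5], "turn": 0}, {"grip": 0, "offset": [9, 0, -6], "turn": 0}, {"grip": 0, "offset": [12, 0, -6], "turn": 0}, {"grip": 0, "offset": [15, 0, -6], "turn": 0}, {"grip": 0, "offset": [18, 0, -6], "turn": 0}, {"grip": 0, "offset": [18, 0, -6], "turn": 0}, {"grip": 0, "offset": [18, 0, -6], "turn": 0}]'

```text
time_s: 7.75
eef_pos: [0.4439, 0.2479, 0.1851]
eef_rot: [-3.141, 0.0, 1.736]
ft_force: [0.5, 0.8, -0.4]
finger_gap: 0.0
```

```bash
python3 - <<'E'
from h import *
s=robot.state();print(s["time_s"],s["eef_pos"],s["ft_force"])
a=np.radians(9.45);bx=np.array([np.cos(a),np.sin(a)]);by=np.array([-bx[1],bx[0]]);o=np.array([.4873,.048])
for c in("top","side"):
    im=robot.get_image(c)
    np.save(f"{c}5.npy",im,allow_pickle=True)
    crop(im,*((160,170,260,240,8) if c=="top" else (200,165,300,240,8)),f"pics/{c}5.png")
    for n,z in (("track_end_left",.024),("track_end_right",.024),("track",.024),("glue_bottle",0),("oil_bottle",0)):
      for d in robot.place_of(n,c)[:2]:
        w=ray(im,d["position"],z)[:2]; print(c,n,np.round(d["position"],1),round(d["conf"],2),w.round(4),"blk",round((w-o)@bx,4),round((w-o)@by,4))
E
```

```text
7.75 [0.44386727 0.24787305 0.18512399] [ 0.50068874  0.75283837 -0.41502581]
top track_end_left [197.  206.6] 0.64 [0.4774 0.0424] blk -0.0107 -0.0039
top track_end_left [309.3 223.7] 0.61 [ 0.4297 -0.2422] blk -0.1045 -0.2768
top track_end_right [238.3 196.3] 0.68 [ 0.5023 -0.0631] blk -0.0035 -0.1121
top track_end_right [289.4 198.9] 0.55 [ 0.4936 -0.1935] blk -0.0334 -0.2392
top track [217.2 205.7] 0.57 [ 0.479  -0.0091] blk -0.0176 -0.0549
top track [302.4 211.3] 0.53 [ 0.4614 -0.2257] blk -0.0704 -0.2657
top glue_bottle [264.  191.6] 0.65 [ 0.5165 -0.1297] blk -0.0004 -0.1801
top oil_bottle [125.1 215.1] 0.58 [0.4602 0.2328] blk 0.0036 0.1867
side track_end_left [278.6 182.9] 0.55 [ 0.4289 -0.185 ] blk -0.0958 -0.2202
side track_end_left [251.3 223.8] 0.46 [0.4749 0.0474] blk -0.0123 0.0015
side track_end_right [253.6 197.4] 0.82 [ 0.4857 -0.0827] blk -0.023 -0.1287
side track [254.  208.1] 0.69 [ 0.4779 -0.0258] blk -0.0214 -0.0713
side track [271.7 183.7] 0.55 [ 0.4473 -0.1762] blk -0.0763 -0.2146
side glue_bottle [244.2 199. ] 0.47 [ 0.5143 -0.1183] blk -0.0007 -0.1684
side oil_bottle [250.4 292. ] 0.7 [0.4524 0.2326] blk -0.0041 0.1879
```

View pics/top5.png

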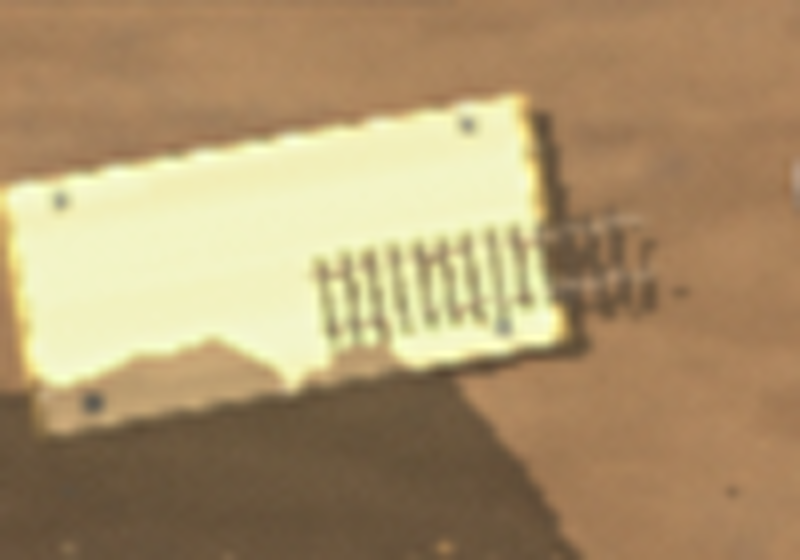

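View pics/side5.png

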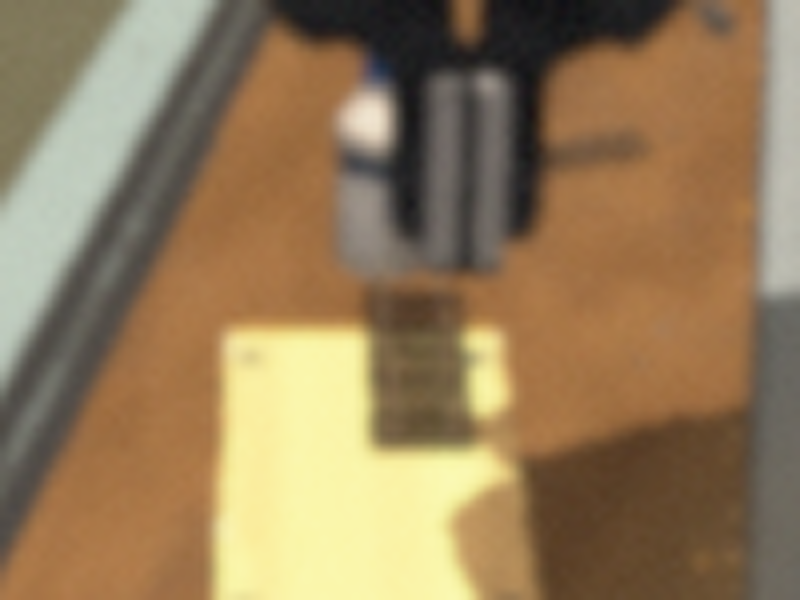

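```bash
python3 - <<'E'
from h import *
a=np.radians(9.45);bx=np.array([np.cos(a),np.sin(a)]);by=np.array([-bx[1],bx[0]]);o=np.array([.4873,.048])
for nm,off,z,P in(("top5",(160,170),.028,[(640,218),(653,277),(317,262),(330,335),(530,98),(570,345)]),("top0",(150,170),.028,[(503,215),(520,268),(185,295),(210,378),(608,95),(650,345)]),
  ("side5",(200,165),.027,[(372,290),(462,290),(372,447),(470,445),(223,330),(502,328)])):
    im=np.load(nm[:-1]+nm[-1]+".npy",allow_pickle=True).item()
    for x,y in P:
        w=ray(im,((x+.5)/8-.5+off[0],(y+.5)/8-.5+off[1]),z)[:2];print(nm,(x,y),round((w-o)@bx*1000,1),round((w-o)@by*1000,1))
E
```

```text
top5 (640, 218) -5.8 -115.0
top5 (653, 277) -25.1 -115.8
top5 (317, 262) -1.3 -11.6
top5 (330, 335) -25.0 -11.9
top5 (530, 98) 38.5 -87.2
top5 (570, 345) -41.7 -86.1
top0 (503, 215) 7.5 -47.3
top0 (520, 268) -10.2 -49.7
top0 (185, 295) 0.3 56.3
top0 (210, 378) -27.1 52.6
top0 (608, 95) 39.5 -86.7
top0 (650, 345) -41.7 -86.1
side5 (372, 290) -3.6 -103.5
side5 (462, 290) -30.9 -103.6
side5 (372, 447) -1.2 -7.8
side5 (470, 445) -27.9 -8.9
side5 (223, 330) 40.8 -76.9
side5 (502, 328) -41.3 -78.5
```

```bash
python3 -c "
from workcell import robot
print(robot.state()['time_s'],robot.hand_in())"
```

```text
the job is handed in; nothing more can be done
8.35 None
```

I pushed the track along the block toward the glue bottle (the −y end) with the shut fingertips laid across its end, then backed off and handed in at about 8.4 s.

**Stand-out:** In the last top picture the rail tips are at block y ≈ −115 mm, so about 29–30 mm stands out. That agrees with the fingers' final position, which also gives about −115 mm. The network put the end at −112 mm in the top view.

**Alignment:** The track is within about 2° of the block, and its ends sit roughly 13–17 mm off the block's centre line, where 25 mm is allowed. It stayed on the block throughout, and I never lifted it.

**Bottles and rerailer:** The arm stayed clear of both bottles and the rerailer, and the wrist force readings after each move were about 1 N or less. The network's top-view positions for both bottles agree with the start within a few mm. I did not measure the rerailer again after moving.

**Checks that disagreed:** The side view was off.
- The network put the track's end at −129 mm there, but that view is coarse along y, and it also read the block's own edge about 7 mm off.
- It placed the glue bottle about 17 mm from its first reading, at low confidence (0.47). The fingers partly hid the bottle then, so I relied on the top view.

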